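# Refit the gears of the sieve shaker drive

## Robot

A 6-joint arm with a two-finger parallel gripper is mounted at the origin on a cart in front of the work surface, level with it; the furniture and walls round the work are solid. World frame = base frame: x ahead of the robot, y to its left, z up, the work surface at z = 0. Lengths are in m, angles in rad, forces in N, time in s.
With the tool pointing down it reaches from about 0.275 to 0.85 m from the base axis. Payload 5.2 kg.
Tool frame: the origin (TCP) lies on the centre line of the jaws, within the pads' length; the fingertips stand 11 mm ahead of it and the grasp point (between the pads) lies 8 mm behind it; z points along the fingers, y is the line along which they close (so a half turn about z gives the same grasp; the last joint's range is limited). The gripper opens to 85 mm and grips with 20 to 120 N. Pads are 22 mm wide; open, the fingers measure 114 mm over their backs; the gripper's body (76 mm by 85 mm) begins 54 mm behind the grasp point. The pads swing forward as they close: fully open they stand 13 mm farther back than shut.
Start: joints at [-1.445, 0.259, 1.535, -0, 1.348, -0.203], TCP at [0.178, -0.521, 0.242] pointing down, gripper open.
Joint ranges: [-3.14, 3.14], [-0.91, 2.08], [0.19, 2.58], [-1.22, 4.36], [0.22, 2.71], [-3.12, 3.12]. Speed limits (rad/s): [2.57, 2.57, 3.14, 3.14, 3.14, 3.14].

## Interface

Orientations are given as a rotation vector (axis times angle).
In Python, from station import manip, optics gives the robot as it stands.
- The arm moves only by the shell command python3 -m handwheel 'ROWS' [FORCE]. ROWS is JSON, a list of rows, each a list of 7 numbers: the shift along the tool's x, y, z each as a share of 100 mm, from -1 to 1, then the turn, a rotation vector about the tool's x, y, z each as a share of 120 degrees, from -1 to 1, then the finger opening in mm, from 0 to 85.4. A call has 1 to 8 rows; each row is the pose to reach, as a shift and turn from the pose commanded when the call began, along the tool's axes at that moment; what a row does not reach only later rows make up. A row lasts 1/8 s, in which the tool goes at most 62.5 mm and 10.7 degrees, less where a joint would pass 70% of its speed; a pose out of reach is approached as far as the arm can. A call with a number of a shift or a turn outside -1 to 1 is refused whole. A call with a gripper value outside its range is refused whole. The fingers move at their own pace and stop on an object; FORCE is the grip in N (left out, the last holds). Time passes only in rows, so rows that repeat a pose let the fingers close. It gives the time, the measured TCP pose, the force, the opening and the grip force at its end, in the units of the state.
- manip.get_state(): the state, without advancing time (a new reading comes with each control period).
- optics.read_camera(name): name is "scene" or "top"; returns the picture (420x560x3 uint8, blue, green, red); there is no depth.
- optics.calibration(name): a dict with "intrinsics" (3x3 intrinsics, pixels), "dist_coeffs" ([k1, k2, p1, p2, k3] as OpenCV has them; the pictures are not rectified), "eye" and "orientation" of the camera in the world. Camera axes: x right, y down, z forward; pixel columns grow to the right and rows downward; lengths in m; the calibration is good to about 2 mm. A picture is of the moment at which its call begins. calibration takes no time and is no camera call.
- manip.close_job(): hands the job in; it is judged then, once.
The state is a dict: "clock": time; "q": joint angles; "dq": joint speeds; "effort": joint torques, N m; "position": TCP position; "orientation": TCP orientation; "ft_force": force on the tool from outside, world axes, zero at the start; "wrist_torque": the same for the moment, N m; "opening": opening from 0.0 (shut) to 1.0 (fully open); "grasp_force": force on a finger pad.
Only numpy, scipy, OpenCV 4.12 (cv2) and the standard library are available. Lean on these libraries where they do the work, as an engineer would, in place of code of your own. Each camera call takes 0.05 s, during which the arm holds its last target. There are 200 camera calls.

## Task

Get the sieve shaker's drive ready to run: lift the cover plate off its pins and lay it flat on the clear bench to the left of the housing, pull every red transit cap off its axle and put it in the yellow tray, and fit every brass gear on an axle of its own, hub up and meshed with the fixed middle gear so that it sits fully down on the base plate (turn it to and fro while lowering it). Then put the cover back over the three pins, fully down and level, without disturbing the other things on the bench.

Things in the scene. Friction and masses are not known exactly. Their poses are not given: they have to be found in the camera images.
- drive_base: drive housing of a sieve shaker, fixed on the bench: green base plate 216 x 200 mm (its x, y), 10 mm thick, with a low rim to 19 mm above the bench. It carries a fixed dark gear in the middle, three steel stub axles round it and, between those, three round stand-offs of 18 mm diameter. Origin: centre of its underside, z up
- sun_gear: dark steel gear fixed in the middle of the housing, cannot turn; same 12 teeth as the brass gears, from 10 to 24 mm above the bench, with a 26 mm round boss up to 34 mm. Its yaw differs each start. Origin: centre of its underside; x along the middle of a tooth (one every 30 degrees). A brass gear meshes when a gap of it faces a tooth of this one, with about 3 degrees play either way
- cover: aluminium cover plate 206 x 190 x 5 mm (its x, y, z), loose on the three pins; origin: centre of its underside. Three 11 mm holes, 86 mm from the middle at 180, +60, -60 degrees from its x. On top a black bow handle: bar 80 mm along y, 10 mm wide, 12 mm tall, from 23 to 35 mm above the origin, its two legs 35 mm either side of the middle. 0.28 to 0.46 kg
- cover_seat (a point): the point of the housing, 52 mm above the bench over its middle, where the cover's origin lies when the cover is fully seated; same axes as the housing
- cap_tray: shallow yellow tray fixed on the bench for the caps, 110 x 140 mm (its x, y), 22 mm high, walls and floor 4 mm thick. Origin: centre of its underside.
- axle0 (a point): foot of stub axle 0 of the housing, on the upper face of the base plate, 10 mm above the bench, where a seated gear's origin lies; 61 mm from the middle of the housing, 0 degrees from its x. The axle is 14 mm in diameter and stands 30 mm above this point, its last 5 mm tapered
- pin0 (a point): foot of brass pin 0, on the shoulder of its stand-off 52 mm above the bench, where the cover rests; the pin is 8 mm in diameter, 12 mm tall, its last 5 mm tapered
- cap_0: red plastic transit cap, a round sleeve of 26 mm diameter and 35 mm tall with a closed top, pushed loosely over stub axle 0 of the housing (17 mm bore over a 14 mm axle, lifts straight off; may be absent). Origin: centre of its underside.
- gear_a: brass spur gear lying on the bench, one of up to three alike (may be absent): 12 teeth, 69 mm over the tips, 60 mm pitch diameter, 14 mm thick; on top a square hub, 24 x 24 x 22 mm tall, flats facing the gear's x and y; 16 mm bore right through. Origin: centre of its underside, z up the bore; x and y each point along the middle of a tooth. 0.1 to 0.2 kg.
- axle1 (a point): foot of stub axle 1 of the housing, on the upper face of the base plate, 10 mm above the bench, where a seated gear's origin lies; 61 mm from the middle of the housing, 120 degrees from its x. The axle is 14 mm in diameter and stands 30 mm above this point, its last 5 mm tapered
- pin1 (a point): foot of brass pin 1, on the shoulder of its stand-off 52 mm above the bench, where the cover rests; the pin is 8 mm in diameter, 12 mm tall, its last 5 mm tapered
- cap_1: red plastic transit cap, a round sleeve of 26 mm diameter and 35 mm tall with a closed top, pushed loosely over stub axle 1 of the housing (17 mm bore over a 14 mm axle, lifts straight off; may be absent). Origin: centre of its underside.
- gear_b: brass spur gear lying on the bench, one of up to three alike (may be absent): 12 teeth, 69 mm over the tips, 60 mm pitch diameter, 14 mm thick; on top a square hub, 24 x 24 x 22 mm tall, flats facing the gear's x and y; 16 mm bore right through. Origin: centre of its underside, z up the bore; x and y each point along the middle of a tooth. 0.1 to 0.2 kg.
- axle2 (a point): foot of stub axle 2 of the housing, on the upper face of the base plate, 10 mm above the bench, where a seated gear's origin lies; 61 mm from the middle of the housing, -120 degrees from its x. The axle is 14 mm in diameter and stands 30 mm above this point, its last 5 mm tapered
- pin2 (a point): foot of brass pin 2, on the shoulder of its stand-off 52 mm above the bench, where the cover rests; the pin is 8 mm in diameter, 12 mm tall, its last 5 mm tapered
- cap_2: red plastic transit cap, a round sleeve of 26 mm diameter and 35 mm tall with a closed top, pushed loosely over stub axle 2 of the housing (17 mm bore over a 14 mm axle, lifts straight off; may be absent). Origin: centre of its underside.
- gear_c: brass spur gear lying on the bench, one of up to three alike (may be absent): 12 teeth, 69 mm over the tips, 60 mm pitch diameter, 14 mm thick; on top a square hub, 24 x 24 x 22 mm tall, flats facing the gear's x and y; 16 mm bore right through. Origin: centre of its underside, z up the bore; x and y each point along the middle of a tooth. 0.1 to 0.2 kg.
- sample_tin_d: grey round sample tin with lid, 62 mm across, 54 mm tall, a bystander: not part of the job. Origin: centre of its underside.
- tape_clear: roll of tape lying flat, 92 mm across, 48 mm tall, a bystander: not part of the job. Origin: centre of its underside.
- stamp_lot: wooden hand stamp standing, 25 x 48 x 73 mm, a bystander: not part of the job. Origin: centre of its underside.
- cup_green: green cup, 71 mm across, 42 mm tall, a bystander: not part of the job. Origin: centre of its underside.
- marker_1: blue and white marker pen lying down, 17 x 135 x 16 mm, a bystander: not part of the job. Origin: centre of its underside.

How it is judged:
On the way, in this order (a step that is already met when the one before it is completed fails the run):
1. the cover is off the housing and lies flat on the bench (horizontal distance between cover and drive_base above 0.18 m and height (world z) of cover below 0.03 m and angle between cover's own z axis and vertical below 0.15 rad), for 0.2 s.
2. every red cap is in the tray and every brass gear is meshed and fully down on an axle (x of cap_0 in the frame of cap_tray between -0.053 and 0.053 m and y of cap_0 in the frame of cap_tray between -0.068 and 0.068 m and z of each of cap_0, cap_1, cap_2 in the frame of cap_tray below 0.045 m and x of cap_1 in the frame of cap_tray between -0.053 and 0.053 m and y of cap_1 in the frame of cap_tray between -0.068 and 0.068 m and x of cap_2 in the frame of cap_tray between -0.053 and 0.053 m and y of cap_2 in the frame of cap_tray between -0.068 and 0.068 m and (distance between gear_a and axle0 below 0.005 m or distance between gear_a and axle1 below 0.005 m or distance between gear_a and axle2 below 0.005 m) and angle between each of gear_a, gear_b, gear_c's own z axis and vertical below 0.08 rad and (distance between gear_b and axle0 below 0.005 m or distance between gear_b and axle1 below 0.005 m or distance between gear_b and axle2 below 0.005 m) and (distance between gear_c and axle0 below 0.005 m or distance between gear_c and axle1 below 0.005 m or distance between gear_c and axle2 below 0.005 m)), for 0.3 s.
At the end, for the whole second after the job is handed in: every brass gear present sits on an axle, its origin within 5 mm of that axle's foot and within 0.08 rad of upright; every red cap present is inside the yellow tray; the cover's origin is within 5 mm of its seat and within 0.04 rad of level; all of them at rest (all of step 2 and distance between cover and cover_seat below 0.005 m and angle between cover's own z axis and vertical below 0.04 rad and linear speed of each of gear_a, gear_b, gear_c, cap_0, cap_1, cap_2, cover below 0.02 m/s); the robot touches nothing.
It fails at once if a bystander (sample tin, tape roll, stamp, green cup, marker) is shifted by more than 40 mm (distance of any of sample_tin_d, tape_clear, stamp_lot, cup_green, marker_1 from where it was at the start of the episode above 0.04 m).
Of cap_0, cap_1, cap_2 only 2 to 3 are there at a start; the rules pass over those that are not, and their reading is None.
Of gear_a, gear_b, gear_c only 2 to 3 are there at a start; the rules pass over those that are not, and their reading is None.
At some moment in a run one of gear_a, gear_b, gear_c may be knocked a few centimetres aside while the robot is not near it.
It also fails if it takes over 210 s, if anything falls off the work surface, if the arm or the gripper's body presses on something with over 40 N, if the wrist force passes 120 N, or if a joint passes its speed limit or range.

## Working session

There is one attempt and no reset: what is moved stays moved. The work goes in short steps, Python scripts to look and compute and a shell command to move; the robot and the scene stay as the last step left them, time stands still between calls to the robot, and variables do not carry over. Pictures are saved under pics/ and viewed, at most 14 in all, crops included, and the job is handed in when it is done.

```bash
ls; mkdir -p pics; python3 - <<'E'
from station import manip, optics
import cv2
for n in("scene","top"):
    cv2.imwrite(f"pics/{n}0.png",optics.read_camera(n)); c=optics.calibration(n); print(n,c)
print(manip.get_state())
E
```

```text
pics
scene {'intrinsics': array([[395.25309747,   0.        , 275.11704903],
       [  0.        , 395.25309747, 213.19652696],
       [  0.        ,   0.        ,   1.        ]]), 'dist_coeffs': array([0.03257149, 0.        , 0.        , 0.        , 0.        ]), 'eye': array([ 0.14054821, -0.84565821,  0.46084979]), 'orientation': array([-1.91212493,  0.49189555, -0.36878524])}
top {'intrinsics': array([[462.21976695,   0.        , 281.36373875],
       [  0.        , 462.21976695, 205.22473852],
       [  0.        ,   0.        ,   1.        ]]), 'dist_coeffs': array([0.00414211, 0.        , 0.        , 0.        , 0.        ]), 'eye': array([ 0.5441359 , -0.04687365,  1.14000337]), 'orientation': array([-2.21175738,  2.15100598, -0.06003972])}
{'clock': 0.1, 'q': array([-1.44479815e+00,  2.59262037e-01,  1.53595449e+00, -1.07738793e-07,
        1.34799877e+00, -2.02844998e-01]), 'dq': array([-0.00033482, -0.00204071, -0.00229865, -0.00201899,  0.00010365,
       -0.00138695]), 'effort': array([ 2.81788431e-03, -4.46969175e+01, -2.91247827e+01, -9.82702636e-05,
        6.33149320e-03, -4.58399569e-06]), 'position': array([ 0.17756318, -0.52007798,  0.24156985]), 'orientation': array([-3.09762302e+00, -5.13956002e-01, -9.76957324e-05]), 'ft_force': array([-0.0082964 , -0.37590511,  0.43263686]), 'wrist_torque': array([ 0.03378131, -0.00600044,  0.02939872]), 'grasp_force': 0.0, 'opening': 1.0025092895784173}
```

View pics/top0.png

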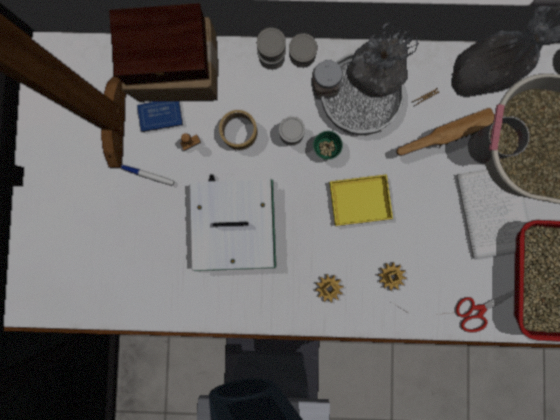

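View pics/scene0.png

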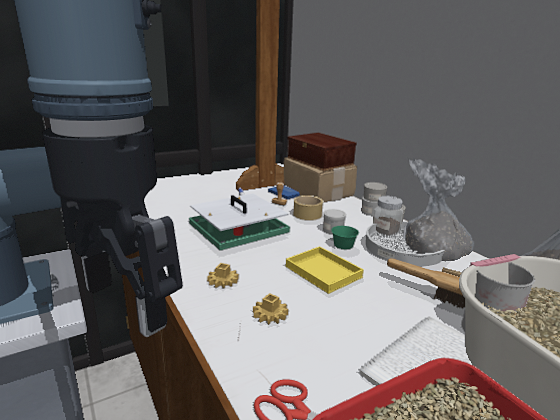

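```bash
cat > h.py <<'E'
import numpy as np, cv2
from scipy.spatial.transform import Rotation as R
from station import manip, optics
def cam(n):
    c=optics.calibration(n); return c["intrinsics"],c["dist_coeffs"],np.array(c["eye"]),R.from_rotvec(c["orientation"]).as_matrix()
def w(n,uv,z):
    K,d,e,M=cam(n); p=cv2.undistortPoints(np.array(uv,float).reshape(-1,1,2),K,d).reshape(-1,2)
    r=np.c_[p,np.ones(len(p))]@M.T; return e+r*((z-e[2])/r[:,2])[:,None]
def pix(n,P):
    K,d,e,M=cam(n); return cv2.projectPoints(np.array(P,float).reshape(-1,3),cv2.Rodrigues(M.T)[0],-M.T@e,K,d)[0].reshape(-1,2)
def plan(xyz,yaw):
    "shift (units of 100mm) in present tool axes; turn about tool z (units 120deg) to tool-x yaw (deg)"
    s=manip.get_state(); T=R.from_rotvec(s["orientation"]).as_matrix()
    d=T.T@(np.array(xyz)-s["position"]); y=np.degrees(np.arctan2(T[1,0],T[0,0]))
    t=(y-yaw+180)%360-180
    print("shift",np.round(d*10,3),"turn",round(t/120,3),"yaw now",round(y,2),"tilt",np.round(T[:,2],4), "pos",np.round(s["position"],4),"t",round(s["clock"],1))
def blobs(mask,amin=4):
    n,l,st,c=cv2.connectedComponentsWithStats(mask.astype(np.uint8)); 
    return [(np.round(c[i],2).tolist(),int(st[i,4]),st[i,:4].tolist()) for i in range(1,n) if st[i,4]>=amin]
E
python3 - <<'E'
from h import *
im=cv2.imread("pics/top0.png"); hsv=cv2.cvtColor(im,cv2.COLOR_BGR2HSV)
dark=im.max(2)<90
m=np.zeros_like(dark);m[185:272,188:276]=dark[185:272,188:276]
print("dark",blobs(m))
yel=(abs(hsv[...,0].astype(int)-24)<10)&(hsv[...,1]>110)&(hsv[...,2]>80)
for b in blobs(yel,60): print("yellow",b,w("top",[b[0]],0.012)[0].round(3))
p=w("top",[(199,207),(263,205),(233,261)],.062);print(p,p.mean(0))
for k,c in dict(g1=(329,288),g2=(391,276)).items(): print(k,w("top",[c],.02))
cv2.imwrite("pics/crop0.png",np.hstack([cv2.resize(im[175:280,180:285],None,fx=4,fy=4,interpolation=2),cv2.resize(im[255:310,305:410],None,fx=3.6,fy=3.6,interpolation=2)[:420] if 0 else np.vstack([cv2.resize(im[258:308,305:355],(210,210),interpolation=2),cv2.resize(im[250:300,366:416],(210,210),interpolation=2)])]))
E
```

```text
dark [([273.01, 226.26], 162, [271, 185, 5, 83]), ([188.52, 235.26], 138, [188, 189, 3, 78]), ([262.11, 204.67], 9, [261, 203, 3, 4]), ([199.0, 207.0], 9, [198, 206, 3, 3]), ([229.46, 223.93], 162, [211, 222, 38, 5]), ([232.0, 261.0], 9, [231, 260, 3, 3])]
yellow ([450.24, 131.16], 1150, [398, 109, 96, 46]) [ 0.814 -0.443  0.012]
yellow ([359.83, 199.94], 2507, [330, 175, 62, 51]) [ 0.638 -0.224  0.012]
yellow ([391.79, 276.05], 303, [379, 264, 25, 25]) [ 0.456 -0.304  0.012]
yellow ([328.88, 287.93], 307, [317, 276, 24, 25]) [ 0.423 -0.153  0.012]
[[0.60676864 0.15966992 0.062     ]
 [0.61557793 0.00995793 0.062     ]
 [0.48343871 0.07557627 0.062     ]] [0.5685951  0.08173471 0.062     ]
g1 [[ 0.42341987 -0.15219443  0.02      ]]
g2 [[ 0.45629843 -0.29996098  0.02      ]]
```

View pics/crop0.png

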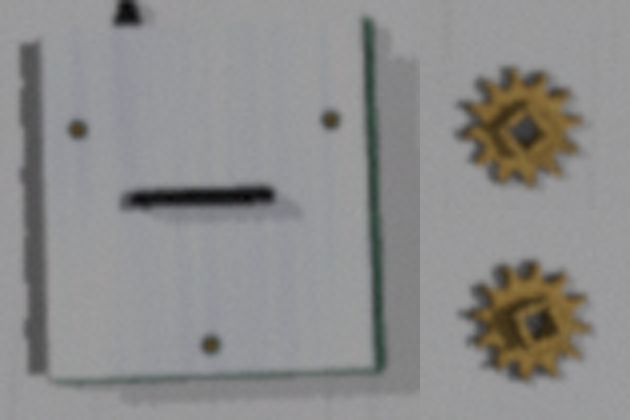

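```bash
python3 -m handwheel '[[0.98,-0.77,0.2,0,0,-0.622,85],[0.98,-0.77,0.2,0,0,-0.622,85],[0.98,-0.77,0.2,0,0,-0.622,85],[0.98,-0.77,0.2,0,0,-0.622,50],[0.98,-0.77,0.2,0,0,-0.622,50],[0.98,-0.77,0.2,0,0,-0.622,50],[0.98,-0.77,0.2,0,0,-0.622,50],[0.98,-0.77,0.2,0,0,-0.622,50]]' 40
for i in 1 2 3 4; do python3 -m handwheel '[[1,0.65,0,0,0,0,40],[1,0.65,0,0,0,0,40],[1,0.65,0,0,0,0,40],[1,0.65,0,0,0,0,40]]' >/dev/null; done
python3 - <<'E'
from h import *
p=w("top",[(199,207),(262.1,204.7),(232,261)],.062);c=p.mean(0);print(p,c)
d=p[0]-p[1];print("yaw",np.degrees(np.arctan2(-d[0],d[1])),[np.linalg.norm(q-c) for q in p])
print("handle",w("top",[(229.5,223.9)],.087))
plan([c[0],c[1],.12],93.4)
E
```

```text
clock: 1.1
position: [0.2454, -0.4157, 0.222]
orientation: [-2.154, -2.286, -0.001]
ft_force: [-0.2, 0.4, -0.2]
opening: 0.585
grasp_force: 0.0
[[0.60676864 0.15966992 0.062     ]
 [0.61622302 0.01208485 0.062     ]
 [0.48337204 0.07789918 0.062     ]] [0.5687879  0.08321799 0.062     ]
yaw 3.6653883390542794 [np.float64(0.08536647674119104), np.float64(0.08549861484871407), np.float64(0.08558130165143268)]
handle [[0.56865341 0.08369049 0.087     ]]
shift [0.809 0.934 1.019] turn -0.0 yaw now 93.38 tilt [-1.e-03 -8.e-04 -1.e+00] pos [ 0.4804 -0.003   0.222 ] t 3.1
```

```bash
python3 -m handwheel '[[0.81,0.93,0.4,0,0,-0.002,40],[0.81,0.93,0.4,0,0,-0.002,40],[0.81,0.93,0.9,0,0,-0.002,40],[0.81,0.93,1,0,0,-0.002,40],[0.81,0.93,1,0,0,-0.002,40],[0.81,0.93,1,0,0,-0.002,40]]' 40
python3 -m handwheel '[[0,0,0.3,0,0,0,40],[0,0,0.47,0,0,0,40],[0,0,0.47,0,0,0,40],[0,0,0.47,0,0,0,40]]' 
python3 - <<'E'
from h import *
plan([.5688,.0832,.075],93.6)
cv2.imwrite("pics/s1.png",optics.read_camera("scene")[150:300,130:330].repeat(3,0).repeat(3,1))
E
```

```text
clock: 3.85
position: [0.5697, 0.0841, 0.1245]
orientation: [2.148, 2.288, 0.003]
ft_force: [-1.0, 0.7, 1.1]
opening: 0.468
grasp_force: 0.0
clock: 4.35
position: [0.5694, 0.0854, 0.0764]
orientation: [2.147, 2.291, 0.002]
ft_force: [0.6, -0.2, -0.1]
opening: 0.469
grasp_force: 0.0
shift [-0.022 -0.007  0.014] turn 0.001 yaw now 93.72 tilt [ 1.6e-03 -1.0e-04 -1.0e+00] pos [0.5694 0.0854 0.0764] t 4.3
```

View pics/s1.png

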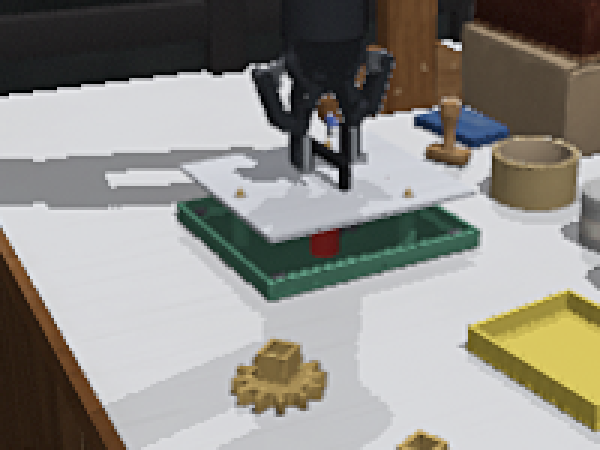

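```bash
python3 -m handwheel '[[0,0,0,0,0,0,0],[0,0,0,0,0,0,0],[0,0,0,0,0,0,0],[0,0,0,0,0,0,0],[0,0,0,0,0,0,0],[0,0,0,0,0,0,0]]' 60
python3 -m handwheel '[[0,0,-0.1,0,0,0,0],[0,0,-0.2,0,0,0,0],[0,0,-0.3,0,0,0,0],[0,0,-0.5,0,0,0,0],[0,0,-0.6,0,0,0,0],[0,0,-0.6,0,0,0,0]]'
for i in 1 2 3; do python3 -m handwheel '[[0.2,-0.08,0,0,0,0,0],[0.5,-0.2,0,0,0,0,0],[0.8,-0.32,0,0,0,0,0],[0.94,-0.37,0,0,0,0,0],[0.94,-0.37,0,0,0,0,0]]' >/dev/null; done
python3 - <<'E'
from h import *
print(manip.get_state()["opening"],manip.get_state()["grasp_force"])
plan([.44,.36,.0244],93.7)
E
```

```text
clock: 5.15
position: [0.5692, 0.0856, 0.0761]
orientation: [2.147, 2.292, 0.001]
ft_force: [-0.5, 0.6, 5.4]
opening: 0.102
grasp_force: 59.3
clock: 5.9
position: [0.5692, 0.0855, 0.1363]
orientation: [2.147, 2.291, 0.002]
ft_force: [0.6, -0.5, -3.9]
opening: 0.101
grasp_force: 58.9
0.09928020474143233 58.857166171073914
shift [ 0.006 -0.     1.108] turn 0.001 yaw now 93.77 tilt [ 4.e-04 -5.e-04 -1.e+00] pos [0.44   0.3595 0.1352] t 7.8
```

```bash
python3 -m handwheel '[[0,0,0.3,0,0,0,0],[0,0,0.6,0,0,0,0],[0,0,0.85,0,0,0,0],[0,0,0.95,0,0,0,0],[0,0,0.98,0,0,0,0],[0,0,0.98,0,0,0,0]]'
python3 -m handwheel '[[0,0,0.05,0,0,0,0],[0,0,0.1,0,0,0,0],[0,0,0.115,0,0,0,0],[0,0,0.12,0,0,0,0],[0,0,0.12,0,0,0,0]]'
```

```text
clock: 8.52
position: [0.4405, 0.3597, 0.0381]
orientation: [2.148, 2.292, 0.002]
ft_force: [-0.0, 0.5, -3.5]
opening: 0.102
grasp_force: 58.8
clock: 9.15
position: [0.4396, 0.3598, 0.0253]
orientation: [2.148, 2.292, 0.0]
ft_force: [-0.0, -0.2, -3.6]
opening: 0.105
grasp_force: 58.8
```

```bash
python3 -m handwheel '[[0,0,0.01,0,0,0,0],[0,0,0.014,0,0,0,0],[0,0,0.014,0,0,0,0]]'
python3 -m handwheel '[[0,0,0,0,0,0,40],[0,0,0,0,0,0,40],[0,0,0,0,0,0,40]]'
python3 -m handwheel '[[0,0,-0.3,0,0,0,40],[0,0,-0.7,0,0,0,40],[0,0,-1,0,0,0,40],[0,0,-1,0,0,0,40]]'
python3 -m handwheel '[[0,0,-0.6,0,0,0,40],[0,0,-0.8,0,0,0,40],[0,-0.3,-0.8,0,0,0,40],[0,-0.6,-0.8,0,0,0,40]]'
python3 - <<'E'
from h import *
im=optics.read_camera("top");cv2.imwrite("pics/t2.png",im);cv2.imwrite("pics/t2c.png",np.hstack([cv2.resize(im[170:280,180:290],(550,550),interpolation=2),cv2.resize(im[180:310,50:180],(250,250))[:,:].repeat(1,0) if 0 else np.vstack([cv2.resize(im[180:310,60:170],(250,275)),cv2.resize(im[255:315,300:360],(250,275))])]))
cv2.imwrite("pics/s2.png",optics.read_camera("scene"))
E
```

```text
clock: 9.52
position: [0.4396, 0.3598, 0.0241]
orientation: [2.148, 2.292, 0.0]
ft_force: [-0.2, -1.0, -2.6]
opening: 0.1
grasp_force: 59.1
clock: 9.9
position: [0.4399, 0.3599, 0.0242]
orientation: [2.148, 2.292, 0.001]
ft_force: [0.6, 0.0, 0.0]
opening: 0.465
grasp_force: 0.0
clock: 10.4
position: [0.4413, 0.3607, 0.1268]
orientation: [2.147, 2.291, 0.009]
ft_force: [-0.3, -0.3, -0.3]
opening: 0.467
grasp_force: 0.0
clock: 10.9
position: [0.3788, 0.3554, 0.2028]
orientation: [-2.149, -2.291, 0.002]
ft_force: [-0.5, -0.2, -0.5]
opening: 0.473
grasp_force: 0.0
```

View pics/t2c.png

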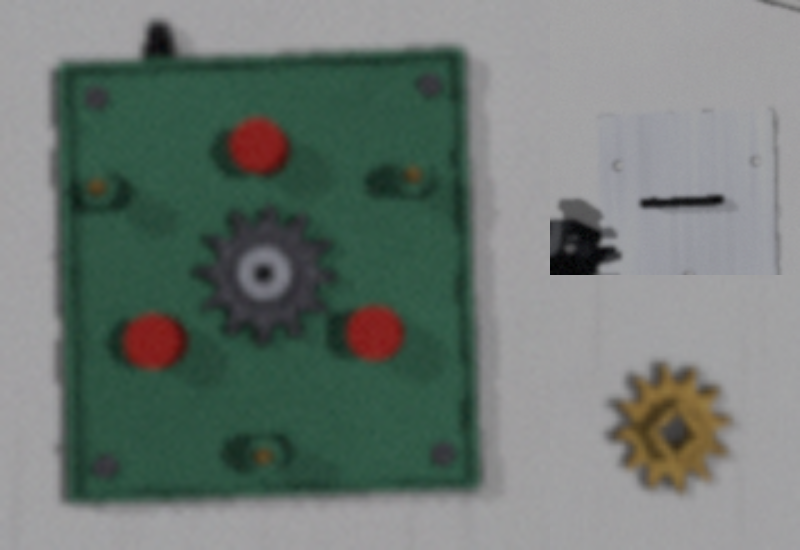

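```bash
cat >> h.py <<'E'
def phase(mask,c,z,r,n="top"):
    "yaw (deg mod 30) of tooth middle, world centre c, at radii r (m), plane z"
    a=np.radians(np.arange(0,360,.5)); s=0
    for q in r:
        uv=pix(n,np.c_[c[0]+q*np.cos(a),c[1]+q*np.sin(a),np.full(len(a),z)]).astype(np.float32)
        v=cv2.remap(mask.astype(np.float32),uv[:,0].reshape(1,-1),uv[:,1].reshape(1,-1),1)[0]
        f=(v*np.exp(-12j*a)).mean(); s+=f
    return (-np.degrees(np.angle(s))/12*1)%30*1 if 0 else (np.degrees(np.angle(np.conj(s)))/12)%30, abs(s)/len(r)
def gearfit(mask,uv,z):
    p=w("top",[uv],z)[0]; return p
E
python3 - <<'E'
from h import *
im=cv2.imread("pics/t2.png"); hsv=cv2.cvtColor(im,cv2.COLOR_BGR2HSV).astype(int); I=im.astype(float)
red=((hsv[...,0]<8)|(hsv[...,0]>172))&(hsv[...,1]>120); red[:, :188]=0; red[:,276:]=0;red[:185]=0;red[272:]=0
for b in blobs(red,40): print("cap",b[:2],w("top",[b[0]],.044)[0].round(4))
ps=(hsv[...,0]>8)&(hsv[...,0]<30)&(hsv[...,1]>90); ps[:, :188]=0; ps[:,276:]=0;ps[:185]=0;ps[272:]=0
for b in blobs(ps,2): print("pin",b[:2],w("top",[b[0]],.062)[0].round(4))
b=I.min(2); m=b>110; m[:,:222]=0;m[:,245:]=0;m[:215]=0;m[235:]=0
for x in blobs(m,20): print("boss",x[:2],w("top",[x[0]],.034)[0].round(4))
sat=-(hsv[...,1]).astype(float)
c=np.array([.5688,.0832])
for cc in (c,c+[0,.0015],c+[0.0015,0]): print("sun phase",phase(sat,cc,.024,[.028,.030,.032]))
yel=(abs(hsv[...,0]-24)<10)&(hsv[...,1]>90)&(hsv[...,2]>50)
for x in blobs(yel,150):
    p=w("top",[x[0]],.012)[0]; print("brass",x,p.round(4),phase(hsv[...,1].astype(float),p,.014,[.029,.031,.033]))
E
```

```text
cap ([231.34, 198.93], 101) [0.6292 0.0868 0.044 ]
cap ([254.38, 236.05], 101) [0.5426 0.029  0.044 ]
cap ([210.3, 237.86], 109) [0.5353 0.1334 0.044 ]
pin ([231.5, 193.0], 2) [0.6417 0.0847 0.062 ]
pin ([225.0, 198.5], 2) [0.6284 0.0995 0.062 ]
pin ([262.2, 204.4], 5) [0.6169 0.0119 0.062 ]
pin ([199.0, 207.0], 5) [0.6068 0.1597 0.062 ]
pin ([215.5, 234.5], 2) [0.5436 0.1186 0.062 ]
pin ([204.0, 238.0], 3) [0.5348 0.1451 0.062 ]
pin ([232.2, 260.6], 5) [0.4843 0.0775 0.062 ]
boss ([232.57, 223.74], 35) [0.5705 0.0829 0.034 ]
sun phase (np.float64(29.258845009037373), np.float64(17.589410028033324))
sun phase (np.float64(29.29602232997168), np.float64(15.925848202136322))
sun phase (np.float64(29.198324904568505), np.float64(16.407190946319705))
brass ([175.64, 83.27], 559, [121, 62, 95, 29]) [0.9172 0.24   0.012 ] (np.float64(21.25289814018249), np.float64(2.0464717121563205))
brass ([451.46, 131.16], 1269, [397, 109, 97, 46]) [ 0.8137 -0.4457  0.012 ] (np.float64(11.541528695965214), np.float64(0.8340570555120528))
brass ([239.74, 132.98], 213, [220, 111, 36, 37]) [0.7958 0.0757 0.012 ] (np.float64(19.039880271027542), np.float64(0.1644877727360904))
brass ([360.49, 199.77], 2614, [329, 175, 64, 51]) [ 0.6382 -0.2252  0.012 ] (np.float64(10.498065139784497), np.float64(0.09924221927346503))
brass ([391.37, 276.08], 407, [379, 263, 26, 27]) [ 0.4555 -0.3027  0.012 ] (np.float64(25.080736105585757), np.float64(21.732538606133392))
brass ([328.61, 287.83], 393, [316, 275, 26, 27]) [ 0.4229 -0.152   0.012 ] (np.float64(9.381547792503683), np.float64(21.236304643489284))
```

```bash
python3 -m handwheel '[[-0.5,0.35,0,0,0,0,38],[-1,0.7,0,0,0,0,38],[-1,0.7,0,0,0,0,38],[-1,0.7,0,0,0,0,38]]' >/dev/null
python3 -m handwheel '[[-0.5,0.3,0.3,0,0,0,38],[-1,0.55,0.6,0,0,0,38],[-1,0.6,0.6,0,0,0,38],[-1,0.6,0.6,0,0,0,38]]' >/dev/null
python3 - <<'E'
from h import *
plan([.5353,.1334,.036],93.7)
E
```

```text
shift [-0.332  0.111  1.076] turn 0.0 yaw now 93.73 tilt [-1.e-03  6.e-04 -1.e+00] pos [0.5222 0.1657 0.1436] t 12.0
```

```bash
python3 -m handwheel '[[-0.2,0.1,0,0,0,0,38],[-0.33,0.11,0.2,0,0,0,38],[-0.33,0.11,0.6,0,0,0,38],[-0.33,0.11,0.9,0,0,0,38],[-0.33,0.11,1,0,0,0,38],[-0.33,0.11,1,0,0,0,38]]'
python3 -m handwheel '[[0,0,0.06,0,0,0,38],[0,0,0.06,0,0,0,38],[0,0,0.06,0,0,0,0],[0,0,0.06,0,0,0,0],[0,0,0.06,0,0,0,0],[0,0,0.06,0,0,0,0]]' 30
python3 -m handwheel '[[0,0,-0.2,0,0,0,0],[0,0,-0.5,0,0,0,0],[0,0,-0.9,0,0,0,0],[0,0,-0.9,0,0,0,0]]'
python3 - <<'E'
from h import *
plan([.638,-.185,.034],93.7)
E
```

```text
clock: 12.75
position: [0.5358, 0.1328, 0.0443]
orientation: [2.147, 2.293, 0.0]
ft_force: [-0.0, -0.0, 0.9]
opening: 0.444
grasp_force: 0.0
clock: 13.5
position: [0.536, 0.1325, 0.0387]
orientation: [2.148, 2.292, 0.001]
ft_force: [-0.9, 1.1, 5.3]
opening: 0.293
grasp_force: 29.6
clock: 14.0
position: [0.5379, 0.1326, 0.1311]
orientation: [2.145, 2.289, 0.008]
ft_force: [0.8, -0.4, -0.3]
opening: 0.295
grasp_force: 29.6
shift [-3.234  0.786  0.977] turn 0.0 yaw now 93.72 tilt [ 6.9e-03  3.0e-04 -1.0e+00] pos [0.5379 0.1326 0.1311] t 14.0
```

```bash
for i in 1 2 3; do python3 -m handwheel '[[-0.3,0.08,0,0,0,0,0],[-0.7,0.18,0,0,0,0,0],[-1,0.26,0,0,0,0,0],[-1,0.26,0,0,0,0,0]]' >/dev/null; done
python3 -m handwheel '[[-0.2,0,0.2,0,0,0,0],[-0.23,0,0.6,0,0,0,0],[-0.23,0,0.9,0,0,0,0],[-0.23,0,0.96,0,0,0,0],[-0.23,0,0.96,0,0,0,0]]'
python3 -m handwheel '[[0,0,0,0,0,0,38],[0,0,0,0,0,0,38],[0,0,-0.3,0,0,0,38],[0,0,-0.7,0,0,0,38],[0,0,-1,0,0,0,38],[0,0,-1,0,0,0,38]]'
python3 - <<'E'
from h import *
plan([.5426,.029,.037],93.7)
E
```

```text
clock: 16.12
position: [0.6333, -0.1839, 0.0307]
orientation: [-2.146, -2.292, 0.001]
ft_force: [-0.1, 0.1, -0.4]
opening: 0.295
grasp_force: 32.4
clock: 16.88
position: [0.6361, -0.1855, 0.135]
orientation: [2.144, 2.288, 0.003]
ft_force: [-0.2, 0.2, -0.3]
opening: 0.444
grasp_force: 0.0
shift [ 2.204 -0.798  0.969] turn 0.0 yaw now 93.73 tilt [ 0.0056 -0.0026 -1.    ] pos [ 0.6361 -0.1855  0.135 ] t 16.9
```

```bash
for i in 1 2; do python3 -m handwheel '[[0.3,-0.1,0,0,0,0,38],[0.7,-0.3,0,0,0,0,38],[1,-0.4,0,0,0,0,38],[1,-0.4,0,0,0,0,38],[1,-0.4,0,0,0,0,38]]' >/dev/null; done
python3 -m handwheel '[[0.18,0,0,0,0,0,38],[0.2,0,0.4,0,0,0,38],[0.2,0,0.8,0,0,0,38],[0.2,0,0.96,0,0,0,38],[0.2,0,0.96,0,0,0,38],[0.2,0,0.96,0,0,0,38]]'
python3 -m handwheel '[[0,0,0,0,0,0,0],[0,0,0,0,0,0,0],[0,0,0,0,0,0,0],[0,0,0,0,0,0,0],[0,0,-0.2,0,0,0,0],[0,0,-0.5,0,0,0,0],[0,0,-0.9,0,0,0,0],[0,0,-0.9,0,0,0,0]]' 30
python3 - <<'E'
from h import *
plan([.638,-.225,.034],93.7)
E
```

```text
clock: 18.88
position: [0.5415, 0.0294, 0.0372]
orientation: [2.147, 2.291, 0.002]
ft_force: [-0.2, -0.1, -0.0]
opening: 0.442
grasp_force: 0.0
clock: 19.88
position: [0.5427, 0.0292, 0.1296]
orientation: [2.144, 2.288, 0.007]
ft_force: [-0.3, -0.3, -0.1]
opening: 0.294
grasp_force: 30.6
shift [-2.597  0.779  0.966] turn 0.0 yaw now 93.72 tilt [ 0.0076 -0.0011 -1.    ] pos [0.5427 0.0292 0.1296] t 19.9
```

```bash
for i in 1 2; do python3 -m handwheel '[[-0.3,0.1,0,0,0,0,0],[-0.7,0.28,0,0,0,0,0],[-1,0.39,0,0,0,0,0],[-1,0.39,0,0,0,0,0]]' >/dev/null; done
python3 -m handwheel '[[-0.4,0,0,0,0,0,0],[-0.6,0,0.2,0,0,0,0],[-0.6,0,0.6,0,0,0,0],[-0.6,0,0.9,0,0,0,0],[-0.6,0,0.94,0,0,0,0],[-0.6,0,0.94,0,0,0,0]]'
python3 -m handwheel '[[0,0,0,0,0,0,38],[0,0,0,0,0,0,38],[0,0,-0.3,0,0,0,38],[0,0,-0.7,0,0,0,38],[0,0,-1,0,0,0,38],[0,0,-1,0,0,0,38]]'
python3 - <<'E'
from h import *
plan([.6292,.0868,.037],93.7)
E
```

```text
clock: 21.62
position: [0.6336, -0.2231, 0.0299]
orientation: [-2.145, -2.29, 0.001]
ft_force: [-0.7, -0.1, -0.3]
opening: 0.291
grasp_force: 32.9
clock: 22.38
position: [0.6367, -0.2256, 0.1353]
orientation: [2.144, 2.288, 0.003]
ft_force: [1.0, -1.2, -0.7]
opening: 0.445
grasp_force: 0.0
shift [3.126 0.122 0.973] turn 0.0 yaw now 93.72 tilt [ 0.0058 -0.0031 -1.    ] pos [ 0.6367 -0.2256  0.1353] t 22.4
```

```bash
for i in 1 2 3; do python3 -m handwheel '[[0.3,0,0,0,0,0,38],[0.7,0.04,0,0,0,0,38],[1,0.04,0,0,0,0,38],[1,0.04,0,0,0,0,38],[1,0.04,0,0,0,0,38]]' >/dev/null; done
python3 -m handwheel '[[0.12,0,0,0,0,0,38],[0.13,0,0.4,0,0,0,38],[0.13,0,0.8,0,0,0,38],[0.13,0,0.96,0,0,0,38],[0.13,0,0.96,0,0,0,38],[0.13,0,0.96,0,0,0,38]]'
python3 -m handwheel '[[0,0,0,0,0,0,0],[0,0,0,0,0,0,0],[0,0,0,0,0,0,0],[0,0,0,0,0,0,0],[0,0,-0.2,0,0,0,0],[0,0,-0.5,0,0,0,0],[0,0,-0.9,0,0,0,0],[0,0,-0.9,0,0,0,0]]' 30
python3 - <<'E'
from h import *
plan([.638,-.265,.034],93.7)
E
```

```text
clock: 25.0
position: [0.6276, 0.0881, 0.037]
orientation: [2.148, 2.291, 0.002]
ft_force: [0.3, -0.1, 0.2]
opening: 0.447
grasp_force: 0.0
clock: 26.0
position: [0.6275, 0.0884, 0.1287]
orientation: [2.146, 2.291, 0.004]
ft_force: [0.5, -0.8, -0.2]
opening: 0.285
grasp_force: 31.2
shift [-3.533 -0.128  0.948] turn 0.0 yaw now 93.73 tilt [ 3.6e-03 -1.0e-04 -1.0e+00] pos [0.6275 0.0884 0.1287] t 26.0
```

```bash
for i in 1 2 3; do python3 -m handwheel '[[-0.3,0,0,0,0,0,0],[-0.7,-0.04,0,0,0,0,0],[-1,-0.04,0,0,0,0,0],[-1,-0.04,0,0,0,0,0]]' >/dev/null; done
python3 -m handwheel '[[-0.4,0,0,0,0,0,0],[-0.53,0,0.2,0,0,0,0],[-0.53,0,0.6,0,0,0,0],[-0.53,0,0.9,0,0,0,0],[-0.53,0,0.94,0,0,0,0],[-0.53,0,0.94,0,0,0,0]]'
python3 -m handwheel '[[0,0,0,0,0,0,38],[0,0,0,0,0,0,38],[0,0,-0.3,0,0,0,38],[0,0,-0.7,0,0,0,38],[0,0,-1,0,0,0,38],[0,0,-1,0,0,0,38]]'
for i in 1 2 3; do python3 -m handwheel '[[-0.3,-0.4,0,0,0,0,60],[-0.6,-1,0,0,0,0,60],[-0.6,-1,0,0,0,0,60],[-0.6,-1,0,0,0,0,60]]' >/dev/null; done
python3 - <<'E'
from h import *
im=optics.read_camera("top");cv2.imwrite("pics/t3.png",im);cv2.imwrite("pics/t3b.png",optics.read_camera("scene"))
plan([.456,-.303,.1],90)
E
```

```text
clock: 28.25
position: [0.637, -0.2629, 0.0309]
orientation: [-2.145, -2.291, 0.0]
ft_force: [-0.3, -0.2, -0.8]
opening: 0.284
grasp_force: 32.8
clock: 29.0
position: [0.6393, -0.2659, 0.136]
orientation: [2.144, 2.287, 0.002]
ft_force: [0.6, -0.1, -0.3]
opening: 0.447
grasp_force: 0.0
shift [1.524 1.147 0.32 ] turn 0.032 yaw now 93.85 tilt [ 6.e-04  4.e-04 -1.e+00] pos [ 0.3518 -0.4627  0.1318] t 30.6
```

View pics/t3.png

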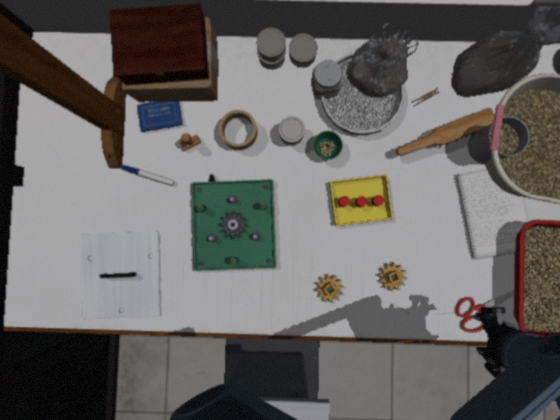

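```bash
python3 - <<'E'
from h import *
im=cv2.imread("pics/t3.png"); hsv=cv2.cvtColor(im,cv2.COLOR_BGR2HSV).astype(int)
c=np.array([.5689,.0831]);psi=np.radians(3.65)
for k in range(3):
    a=psi+k*2*np.pi/3; P=[*(c+.061*np.array([np.cos(a),np.sin(a)])),.04]; u=pix("top",[P])[0]
    x,y=np.round(u).astype(int); s=255-hsv[y-7:y+8,x-7:x+8,1].astype(float); s=np.clip(s-150,0,None)
    g=np.argwhere(s>-1).reshape(15,15,2)
    m=hsv[y-7:y+8,x-7:x+8,1]<70; bl=[(np.array(b[0])+[x-7,y-7],b[1]) for b in blobs(m,8)]
    print(k,"pred",np.round(P,4),u.round(1),[(b[0],b[1],w("top",[b[0]],.04)[0].round(4)) for b in bl])
yel=(abs(hsv[...,0]-24)<10)&(hsv[...,1]>90)&(hsv[...,2]>50); yel[:250]=0
for x in blobs(yel,150):
    p=w("top",[x[0]],.012)[0]; print("brass",x,p.round(4),phase(hsv[...,1].astype(float),p,.014,[.029,.031,.033]))
sat=-(hsv[...,1]).astype(float)
print("sun",phase(sat,c,.024,[.028,.030,.032]))
f=lambda x,y,r=17:cv2.resize(im[y-r:y+r,x-r:x+r],(390,390),interpolation=cv2.INTER_CUBIC)
cv2.imwrite("pics/c3.png",np.hstack([f(329,288),f(391,276)]))
E
```

```text
0 pred [0.6298 0.087  0.04  ] [231.5 198.8] [(array([232.44, 199.64]), 73, array([0.6279, 0.0846, 0.04  ]))]
1 pred [0.5351 0.1339 0.04  ] [210.4 238. ] [(array([212.05, 237.78]), 74, array([0.5356, 0.1299, 0.04  ]))]
2 pred [0.5418 0.0284 0.04  ] [254.7 236.4] [(array([255.51, 236.14]), 72, array([0.5424, 0.0266, 0.04  ]))]
brass ([391.37, 276.07], 404, [379, 263, 26, 27]) [ 0.4555 -0.3027  0.012 ] (np.float64(25.11716558885716), np.float64(21.603983443242))
brass ([328.67, 287.9], 392, [316, 275, 26, 27]) [ 0.4228 -0.1521  0.012 ] (np.float64(9.398210982665612), np.float64(21.39115922418379))
sun (np.float64(29.2554296177973), np.float64(17.786056263097155))
```

View pics/c3.png

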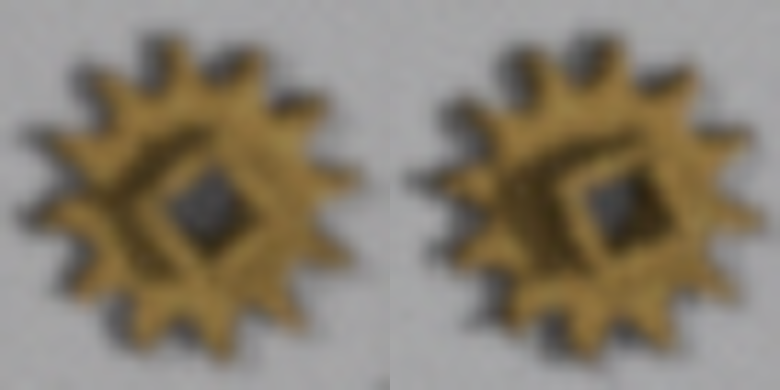

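```bash
python3 -m handwheel '[[0.4,0.3,0,0,0,-0.09,42],[0.75,0.57,0,0,0,-0.177,42],[0.75,0.57,0,0,0,-0.177,42],[0.75,0.57,0,0,0,-0.177,42]]' >/dev/null
python3 - <<'E'
from h import *
plan([.456,-.303,.029],115.1)
E
```

```text
shift [0.518 0.827 1.03 ] turn -0.001 yaw now 115.03 tilt [ 3.e-04 -8.e-04 -1.e+00] pos [ 0.403  -0.3848  0.1321] t 31.1
```

```bash
python3 -m handwheel '[[0.3,0.4,0,0,0,0,42],[0.52,0.83,0.3,0,0,0,42],[0.52,0.83,0.7,0,0,0,42],[0.52,0.83,0.97,0,0,0,42],[0.52,0.83,1,0,0,0,42],[0.52,0.83,1,0,0,0,42]]'
python3 -m handwheel '[[0,0,0.03,0,0,0,0],[0,0,0.03,0,0,0,0],[0,0,0.03,0,0,0,0],[0,0,0.03,0,0,0,0],[0,0,0.03,0,0,0,0]]' 20
python3 -m handwheel '[[0,0,0,0,0,0,50],[0,0,0,0,0,0,50],[0,0,0,0,0,0,50],[0,0,0,0,0,0.089,50],[0,0,0,0,0,0.178,50],[0,0,0,0,0,0.267,50],[0,0,0,0,0,0.356,50],[0,0,0,0,0,0.4,50]]' 20
python3 -m handwheel '[[0,0,0,0,0,0.089,50],[0,0,0,0,0,0.178,50],[0,0,0,0,0,0.267,50],[0,0,0,0,0,0.35,50],[0,0,0,0,0,0.35,50]]' 20
python3 -m handwheel '[[0,0,0,0,0,0,0],[0,0,0,0,0,0,0],[0,0,0,0,0,0,0],[0,0,0,0,0,0,0],[0,0,0,0,0,0,0]]' 60
```

```text
clock: 31.85
position: [0.4554, -0.3042, 0.0324]
orientation: [1.69, 2.647, -0.0]
ft_force: [0.6, -0.2, 0.1]
opening: 0.491
grasp_force: 0.0
clock: 32.48
position: [0.456, -0.3044, 0.0302]
orientation: [1.687, 2.646, -0.002]
ft_force: [-0.0, -2.2, 6.0]
opening: 0.269
grasp_force: 20.9
clock: 33.48
position: [0.455, -0.3028, 0.0287]
orientation: [-2.623, -1.727, 0.0]
ft_force: [1.5, 0.4, 0.2]
opening: 0.582
grasp_force: 0.0
clock: 34.1
position: [0.455, -0.3029, 0.0287]
orientation: [-3.066, -0.681, 0.0]
ft_force: [-0.0, 0.6, 0.8]
opening: 0.585
grasp_force: 0.0
clock: 34.72
position: [0.4553, -0.3032, 0.029]
orientation: [3.067, 0.679, 0.0]
ft_force: [0.5, 0.5, 1.1]
opening: 0.269
grasp_force: 59.4
```

```bash
python3 -m handwheel '[[0,0,-0.2,0,0,0,0],[0,0,-0.5,0,0,0,0],[0,0,-0.95,0,0,0,0],[0,0,-0.95,0,0,0,0],[0,0,-0.95,0,0,0,0]]'
python3 - <<'E'
from h import *
plan([.5418,.0284,.075],23.0)
E
```

```text
clock: 35.35
position: [0.4546, -0.3026, 0.1231]
orientation: [-3.066, -0.679, 0.001]
ft_force: [-0.7, 0.2, -2.2]
opening: 0.263
grasp_force: 59.2
shift [ 2.187 -2.632  0.483] turn 0.016 yaw now 24.96 tilt [-0.001  0.001 -1.   ] pos [ 0.4546 -0.3026  0.1231] t 35.4
```

```bash
for i in 1 2; do python3 -m handwheel '[[0.3,-0.35,0,0,0,0,0],[0.6,-0.7,0,0,0,0,0],[0.83,-1,0,0,0,0,0],[0.83,-1,0,0,0,0,0],[0.83,-1,0,0,0,0,0]]' >/dev/null; done
python3 -m handwheel '[[0.3,-0.35,0,0,0,0,0],[0.51,-0.6,0,0,0,0.016,0],[0.525,-0.63,0,0,0,0.016,0],[0.525,-0.63,0.2,0,0,0.016,0],[0.525,-0.63,0.4,0,0,0.016,0],[0.525,-0.63,0.45,0,0,0.016,0],[0.525,-0.63,0.45,0,0,0.016,0]]'
python3 - <<'E'
from h import *
plan([.5418,.0284,.069],23.0)
im=optics.read_camera("scene");cv2.imwrite("pics/s4.png",cv2.resize(im[185:265,170:310],None,fx=5,fy=5,interpolation=2))
E
```

```text
clock: 37.48
position: [0.5422, 0.0263, 0.0788]
orientation: [3.079, 0.625, -0.001]
ft_force: [0.1, -1.1, -1.5]
opening: 0.266
grasp_force: 59.5
shift [ 0.004 -0.021  0.098] turn -0.0 yaw now 22.97 tilt [-6.e-04 -2.e-04 -1.e+00] pos [0.5422 0.0263 0.0788] t 37.5
```

View pics/s4.png

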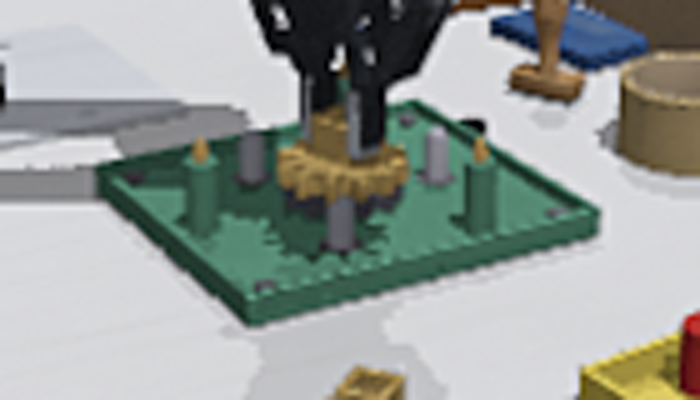

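```bash
python3 -m handwheel '[[0,-0.02,0,0,0,0,0],[0,-0.02,0.05,0,0,0,0],[0,-0.02,0.08,0,0,0,0],[0,-0.02,0.1,0,0,0,0],[0,-0.02,0.11,0,0,0,0]]'
python3 -m handwheel '[[0,0,0.02,0,0,0,0],[0,0,0.03,0,0,0,0],[0,0,0.04,0,0,0,0],[0,0,0.04,0,0,0,0]]'
```

```text
clock: 38.15
position: [0.5414, 0.0294, 0.0677]
orientation: [-3.078, -0.628, 0.0]
ft_force: [-0.3, -0.5, -1.4]
opening: 0.266
grasp_force: 59.5
clock: 38.65
position: [0.5415, 0.0294, 0.0639]
orientation: [-3.078, -0.627, 0.0]
ft_force: [-0.7, -0.0, -1.5]
opening: 0.265
grasp_force: 59.5
```

```bash
python3 -m handwheel '[[0,-0.01,0.03,0,0,0,0],[0,-0.01,0.05,0,0,0,0],[0,-0.01,0.07,0,0,0,0],[0,-0.01,0.085,0,0,0,0],[0,-0.01,0.085,0,0,0,0]]'
python3 -m handwheel '[[0,0,0.015,0,0,0,0],[0,0,0.03,0,0,0,0],[0,0,0.04,0,0,0,0],[0,0,0.05,0,0,0,0],[0,0,0.05,0,0,0,0]]'
```

```text
clock: 39.28
position: [0.5411, 0.0302, 0.0553]
orientation: [-3.078, -0.627, 0.0]
ft_force: [-0.1, -0.0, -0.6]
opening: 0.268
grasp_force: 59.5
clock: 39.9
position: [0.5411, 0.0303, 0.0503]
orientation: [-3.078, -0.627, 0.0]
ft_force: [-0.1, -0.4, -0.6]
opening: 0.264
grasp_force: 59.5
```

```bash
python3 -m handwheel '[[0,0.015,0.02,0,0,0.01,0],[0,0.015,0.04,0,0,-0.01,0],[0,0.015,0.06,0,0,0.01,0],[0,0.015,0.08,0,0,-0.01,0],[0,0.015,0.1,0,0,0,0],[0,0.015,0.11,0,0,0,0],[0,0.015,0.115,0,0,0,0],[0,0.015,0.115,0,0,0,0]]'

```

```text
clock: 40.9
position: [0.5419, 0.0292, 0.0391]
orientation: [-3.078, -0.627, -0.001]
ft_force: [1.2, 4.8, 2.2]
opening: 0.267
grasp_force: 59.9
```

```bash
python3 -m handwheel '[[0,0,0,0,0,0,38],[0,0,0,0,0,0,38],[0,0,0,0,0,0,38],[0,0,-0.2,0,0,0,38],[0,0,-0.6,0,0,0,38],[0,0,-1,0,0,0,38],[0,0,-1,0,0,0,38]]'
python3 - <<'E'
from h import *
plan([.423,-.152,.029],39.4)
E
```

```text
clock: 41.78
position: [0.5441, 0.0284, 0.1423]
orientation: [3.076, 0.627, 0.011]
ft_force: [0.1, -0.4, 0.4]
opening: 0.445
grasp_force: 0.0
shift [-1.827  1.182  1.127] turn -0.136 yaw now 23.04 tilt [ 0.0071 -0.0013 -1.    ] pos [0.5441 0.0284 0.1423] t 41.8
```

```bash
python3 - <<'E'
from h import *
im=optics.read_camera("top");cv2.imwrite("pics/t5.png",im);hsv=cv2.cvtColor(im,cv2.COLOR_BGR2HSV).astype(int)
yel=(abs(hsv[...,0]-24)<10)&(hsv[...,1]>90)&(hsv[...,2]>50); yel[:240]=0
for x in blobs(yel,100):
    p=w("top",[x[0]],.012)[0]; print("brass",x,p.round(4),phase(hsv[...,1].astype(float),p,.014,[.029,.031,.033]))
E
python3 -m handwheel '[[-0.4,0.25,0,0,0,-0.07,42],[-0.9,0.6,0,0,0,-0.137,42],[-0.9,0.6,0,0,0,-0.137,42],[-0.9,0.6,0,0,0,-0.137,42],[-0.9,0.6,0,0,0,-0.137,42]]' >/dev/null
python3 - <<'E'
from h import *
plan([.423,-.152,.029],39.4)
E
```

```text
brass ([329.9, 267.62], 377, [317, 255, 27, 26]) [ 0.4715 -0.1541  0.012 ] (np.float64(9.350546344902826), np.float64(19.996143643283286))
shift [-1.041  0.326  1.094] turn 0.001 yaw now 39.51 tilt [-6.e-04  5.e-04 -1.e+00] pos [ 0.4826 -0.0607  0.1384] t 42.5
```

```bash
python3 - <<'E'
from h import *
im=cv2.imread("pics/t5.png");cv2.imwrite("pics/c5.png",cv2.resize(im[248:288,310:350],(400,400),interpolation=2))
plan([.4718,-.154,.029],39.4)
E
```

```text
shift [-0.677  0.652  1.094] turn 0.001 yaw now 39.51 tilt [-6.e-04  5.e-04 -1.e+00] pos [ 0.4826 -0.0607  0.1384] t 42.5
```

View pics/c5.png

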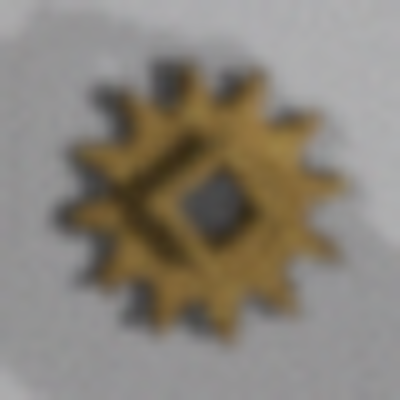

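The gear was knocked about 49 mm to (0.471, -0.154). Its hub still sits as a diamond at about 39°, centred near pixel (215, 207) in the crop.

```bash
python3 -m handwheel '[[-0.4,0.4,0,0,0,0,42],[-0.68,0.65,0.3,0,0,0,42],[-0.68,0.65,0.7,0,0,0,42],[-0.68,0.65,0.97,0,0,0,42],[-0.68,0.65,1,0,0,0,42],[-0.68,0.65,1,0,0,0,42]]'
python3 -m handwheel '[[0,0,0.07,0,0,0,42],[0,0,0.08,0,0,0,42],[0,0,0.08,0,0,0,0],[0,0,0.08,0,0,0,0],[0,0,0.08,0,0,0,0],[0,0,0.08,0,0,0,0],[0,0,0.08,0,0,0,0]]' 20
python3 -m handwheel '[[0,0,0,0,0,0,50],[0,0,0,0,0,0,50],[0,0,0,0,0,0,50],[0,0,0,0,0,-0.089,50],[0,0,0,0,0,-0.178,50],[0,0,0,0,0,-0.267,50],[0,0,0,0,0,-0.356,50],[0,0,0,0,0,-0.4,50]]' 20
python3 -m handwheel '[[0,0,0,0,0,-0.089,50],[0,0,0,0,0,-0.178,50],[0,0,0,0,0,-0.267,50],[0,0,0,0,0,-0.35,50],[0,0,0,0,0,-0.35,50]]' 20
python3 -m handwheel '[[0,0,0,0,0,0,0],[0,0,0,0,0,0,0],[0,0,0,0,0,0,0],[0,0,0,0,0,0,0],[0,0,0,0,0,0,0]]' 60
```

```text
clock: 43.2
position: [0.4719, -0.1544, 0.0393]
orientation: [2.956, 1.063, 0.0]
ft_force: [0.7, 0.7, -0.0]
opening: 0.491
grasp_force: 0.0
clock: 44.08
position: [0.4715, -0.1551, 0.0313]
orientation: [2.956, 1.061, 0.001]
ft_force: [0.0, 0.4, 4.5]
opening: 0.277
grasp_force: 21.5
clock: 45.08
position: [0.4711, -0.1549, 0.0308]
orientation: [-2.265, -2.176, 0.0]
ft_force: [-0.5, 0.6, -0.7]
opening: 0.584
grasp_force: 0.0
clock: 45.7
position: [0.4711, -0.1549, 0.0308]
orientation: [-1.343, -2.84, -0.0]
ft_force: [0.3, 0.7, 0.1]
opening: 0.584
grasp_force: 0.0
clock: 46.32
position: [0.4713, -0.1551, 0.0311]
orientation: [1.341, 2.841, -0.0]
ft_force: [-0.5, -0.4, 4.3]
opening: 0.261
grasp_force: 59.5
```

```bash
python3 -m handwheel '[[0,0,-0.2,0,0,0,0],[0,0,-0.5,0,0,0,0],[0,0,-0.9,0,0,0,0],[0,0,-0.9,0,0,0,0],[0,0,-0.9,0,0,0,0]]'
python3 - <<'E'
from h import *
plan([.630,.0878,.12],113.0)
E
```

```text
clock: 46.95
position: [0.4705, -0.1545, 0.12]
orientation: [-1.34, -2.84, -0.0]
ft_force: [-0.2, 0.7, -2.1]
opening: 0.262
grasp_force: 59.1
shift [ 0.856  2.772 -0.   ] turn 0.137 yaw now 129.48 tilt [-1.4e-03  8.0e-04 -1.0e+00] pos [ 0.4705 -0.1545  0.12  ] t 47.0
```

```bash
for i in 1 2; do python3 -m handwheel '[[0.1,0.35,0,0,0,0,0],[0.2,0.7,0,0,0,0,0],[0.3,1,0,0,0,0,0],[0.3,1,0,0,0,0,0],[0.3,1,0,0,0,0,0]]' >/dev/null; done
python3 -m handwheel '[[0.1,0.35,0,0,0,0.06,0],[0.25,0.7,0,0,0,0.137,0],[0.25,0.77,0,0,0,0.137,0],[0.255,0.77,0,0,0,0.137,0],[0.255,0.77,0,0,0,0.137,0]]'
python3 - <<'E'
from h import *
plan([.630,.0878,.073],113.0)
E
```

```text
clock: 48.82
position: [0.6299, 0.0857, 0.1207]
orientation: [-1.733, -2.62, 0.001]
ft_force: [0.3, -1.3, -1.2]
opening: 0.267
grasp_force: 59.6
shift [0.019 0.009 0.477] turn 0.0 yaw now 113.02 tilt [-1.e-03 -4.e-04 -1.e+00] pos [0.6299 0.0857 0.1207] t 48.8
```

```bash
python3 -m handwheel '[[0.018,0.005,0.15,0,0,0,0],[0.018,0.005,0.3,0,0,0,0],[0.018,0.005,0.42,0,0,0,0],[0.018,0.005,0.48,0,0,0,0],[0.018,0.005,0.5,0,0,0,0]]'
python3 -m handwheel '[[0,0,0.02,0,0,0,0],[0,0,0.04,0,0,0,0],[0,0,0.055,0,0,0,0],[0,0,0.06,0,0,0,0],[0,0,0.06,0,0,0,0]]'
```

```text
clock: 49.45
position: [0.6302, 0.089, 0.0702]
orientation: [-1.733, -2.62, 0.001]
ft_force: [-0.2, -0.0, -0.4]
opening: 0.264
grasp_force: 59.6
clock: 50.08
position: [0.6304, 0.089, 0.0649]
orientation: [1.733, 2.62, 0.0]
ft_force: [-0.0, 0.8, -1.0]
opening: 0.267
grasp_force: 59.6
```

```bash
python3 -m handwheel '[[-0.008,0,0.02,0,0,0,0],[-0.008,0,0.05,0,0,0,0],[-0.008,0,0.08,0,0,0,0],[-0.008,0,0.11,0,0,0,0],[-0.008,0,0.13,0,0,0,0],[-0.008,0,0.13,0,0,0,0]]'
python3 -m handwheel '[[0,0,0.02,0,0,0.01,0],[0,0,0.04,0,0,-0.01,0],[0,0,0.06,0,0,0.01,0],[0,0,0.08,0,0,-0.01,0],[0,0,0.1,0,0,0,0],[0,0,0.11,0,0,0,0],[0,0,0.11,0,0,0,0]]'
```

```text
clock: 50.82
position: [0.6304, 0.0884, 0.0515]
orientation: [-1.733, -2.62, 0.0]
ft_force: [-0.3, 2.4, -3.1]
opening: 0.262
grasp_force: 59.6
clock: 51.7
position: [0.6306, 0.0885, 0.0412]
orientation: [-1.734, -2.62, -0.0]
ft_force: [-2.9, 3.8, 2.8]
opening: 0.26
grasp_force: 60.1
```

```bash
python3 -m handwheel '[[0,0,0,0,0,0,38],[0,0,0,0,0,0,38],[0,0,0,0,0,0,38],[0,0,-0.2,0,0,0,38],[0,0,-0.6,0,0,0,38],[0,0,-1,0,0,0,38],[0,0,-1,0,0,0,38]]'
python3 - <<'E'
from h import *
plan([.4399,.3599,.16],93.73)
E
```

```text
clock: 52.58
position: [0.6334, 0.088, 0.1451]
orientation: [1.729, 2.614, 0.006]
ft_force: [-0.1, 0.3, -0.9]
opening: 0.443
grasp_force: 0.0
shift [ 3.259 -0.715 -0.166] turn 0.161 yaw now 113.03 tilt [ 8.2e-03 -6.0e-04 -1.0e+00] pos [0.6334 0.088  0.1451] t 52.6
```

```bash
for i in 1 2 3; do python3 -m handwheel '[[0.5,-0.1,-0.05,0,0,0,40],[1,-0.23,-0.05,0,0,0,40],[1,-0.23,-0.05,0,0,0,40],[1,-0.23,-0.05,0,0,0,40],[1,-0.23,-0.05,0,0,0,40]]' >/dev/null; done
python3 -m handwheel '[[0.2,0,0,0,0,0.08,40],[0.26,0,0,0,0,0.161,40],[0.26,0,0,0,0,0.161,40],[0.26,0,0,0,0,0.161,40],[0.26,0,0,0,0,0.161,40]]'
python3 - <<'E'
from h import *
plan([.4399,.3599,.0242],93.73)
im=optics.read_camera("top");cv2.imwrite("pics/t6.png",im);s=optics.read_camera("scene")
cv2.imwrite("pics/c6.png",np.hstack([cv2.resize(im[175:275,185:285],(400,400),interpolation=2),cv2.resize(s[180:260,185:295],(400,400*80//110),interpolation=2)[:400] if 0 else cv2.resize(s[175:265,185:275],(400,400),interpolation=2)]))
E
```

```text
clock: 55.08
position: [0.4401, 0.3607, 0.1559]
orientation: [2.147, 2.293, -0.0]
ft_force: [-0.9, -0.2, -0.3]
opening: 0.47
grasp_force: 0.0
shift [-0.008 -0.002  1.317] turn 0.0 yaw now 93.77 tilt [ 1.e-04 -1.e-04 -1.e+00] pos [0.4401 0.3607 0.1559] t 55.1
```

View pics/c6.png

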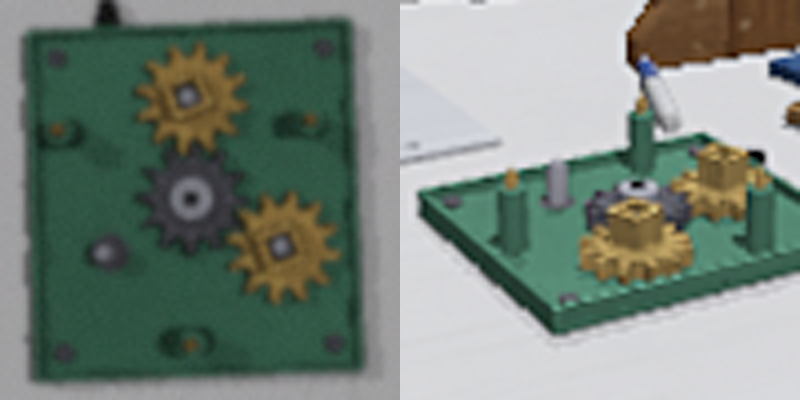

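Both gears are level and meshed with the sun gear: axle 0 at crop (190, 95) and axle 2 at (283, 245). Next I regrasp the cover.

```bash
python3 -m handwheel '[[-0.006,0,0.4,0,0,0,40],[-0.006,0,0.8,0,0,0,40],[-0.006,0,1,0,0,0,40],[-0.006,0,1,0,0,0,40]]' >/dev/null
python3 -m handwheel '[[0,0,0.15,0,0,0,40],[0,0,0.25,0,0,0,40],[0,0,0.31,0,0,0,40],[0,0,0.31,0,0,0,40],[0,0,0.31,0,0,0,40]]' 
python3 -m handwheel '[[0,0,0,0,0,0,0],[0,0,0,0,0,0,0],[0,0,0,0,0,0,0],[0,0,0,0,0,0,0],[0,0,0,0,0,0,0]]' 60
python3 -m handwheel '[[0,0,-0.1,0,0,0,0],[0,0,-0.3,0,0,0,0],[0,0,-0.7,0,0,0,0],[0,0,-1,0,0,0,0],[0,0,-1,0,0,0,0],[0,0,-1,0,0,0,0]]' 
python3 - <<'E'
from h import *
plan([.5692,.0856,.1241],93.73)
E
```

```text
clock: 56.3
position: [0.4399, 0.3608, 0.0252]
orientation: [2.148, 2.292, 0.001]
ft_force: [-0.0, 0.5, 0.7]
opening: 0.467
grasp_force: 0.0
clock: 56.92
position: [0.4399, 0.3609, 0.0254]
orientation: [2.148, 2.292, 0.001]
ft_force: [-0.9, -0.3, 5.3]
opening: 0.104
grasp_force: 60.1
clock: 57.68
position: [0.4386, 0.3601, 0.1235]
orientation: [-2.148, -2.292, 0.004]
ft_force: [-1.2, -0.5, -4.4]
opening: 0.1
grasp_force: 58.9
shift [-2.824  1.125 -0.006] turn -0.0 yaw now 93.72 tilt [-0.0023 -0.0012 -1.    ] pos [0.4386 0.3601 0.1235] t 57.7
```

```bash
for i in 1 2 3; do python3 -m handwheel '[[-0.2,0.08,0,0,0,0,0],[-0.5,0.2,0,0,0,0,0],[-0.8,0.32,0,0,0,0,0],[-0.938,0.373,0,0,0,0,0],[-0.938,0.373,0,0,0,0,0]]' >/dev/null; done
python3 -m handwheel '[[0,0,0.05,0,0,0,0],[0,0,0.1,0,0,0,0],[0,0,0.15,0,0,0,0],[0,0,0.15,0,0,0,0]]'
python3 - <<'E'
from h import *
plan([.5692,.0866,.0893],93.73)
E
```

```text
clock: 60.05
position: [0.569, 0.0876, 0.1092]
orientation: [-2.147, -2.292, 0.001]
ft_force: [0.7, 0.7, -3.8]
opening: 0.101
grasp_force: 58.9
shift [-0.01   0.002  0.199] turn 0.0 yaw now 93.75 tilt [-1.4e-03  1.0e-04 -1.0e+00] pos [0.569  0.0876 0.1092] t 60.0
```

```bash
python3 -m handwheel '[[-0.01,0.001,0.05,0,0,0,0],[-0.01,0.001,0.1,0,0,0,0],[-0.01,0.001,0.15,0,0,0,0],[-0.01,0.001,0.19,0,0,0,0],[-0.01,0.001,0.21,0,0,0,0],[-0.01,0.001,0.21,0,0,0,0]]'
python3 -m handwheel '[[0,0,0.02,0,0,0,0],[0,0,0.04,0,0,0,0],[0,0,0.05,0,0,0,0],[0,0,0.05,0,0,0,0]]'
python3 - <<'E'
from h import *
plan([.5692,.0866,.0773],93.73)
E
```

```text
clock: 60.8
position: [0.5697, 0.0861, 0.0887]
orientation: [-2.148, -2.292, 0.0]
ft_force: [0.9, -1.1, -3.7]
opening: 0.1
grasp_force: 58.9
clock: 61.3
position: [0.5697, 0.0861, 0.0838]
orientation: [-2.148, -2.292, 0.0]
ft_force: [-0.9, -0.6, -3.5]
opening: 0.098
grasp_force: 59.0
shift [ 0.005 -0.004  0.065] turn -0.0 yaw now 93.72 tilt [-2.e-04  0.e+00 -1.e+00] pos [0.5697 0.0861 0.0838] t 61.3
```

On the pins without contact so far; lowering the rest of the way.

```bash
python3 -m handwheel '[[0.005,-0.004,0.02,0,0,0,0],[0.005,-0.004,0.04,0,0,0,0],[0.005,-0.004,0.055,0,0,0,0],[0.005,-0.004,0.065,0,0,0,0],[0.005,-0.004,0.07,0,0,0,0],[0.005,-0.004,0.07,0,0,0,0]]'
```

```text
clock: 62.05
position: [0.5692, 0.0866, 0.0775]
orientation: [2.148, 2.292, 0.0]
ft_force: [-2.8, 0.4, 3.9]
opening: 0.101
grasp_force: 60.0
```

Seated: the force has reversed sign at the expected height. Releasing and retreating.

```bash
python3 -m handwheel '[[0,0,0,0,0,0,40],[0,0,0,0,0,0,40],[0,0,0,0,0,0,40],[0,0,-0.2,0,0,0,40],[0,0,-0.6,0,0,0,40],[0,0,-1,0,0,0,40],[0,0,-1,0,0,0,40]]'
for i in 1 2; do python3 -m handwheel '[[0.3,-0.3,-0.3,0,0,0,40],[0.7,-0.7,-0.3,0,0,0,40],[0.9,-0.8,-0.3,0,0,0,40],[0.9,-0.8,-0.3,0,0,0,40]]'>/dev/null; done
python3 - <<'E'
from h import *
im=optics.read_camera("top");s=optics.read_camera("scene")
hsv=cv2.cvtColor(im,cv2.COLOR_BGR2HSV)
cv2.imwrite("pics/c7.png",np.hstack([im[130:330,80:400],cv2.resize(s[170:270,160:370],(420,200))]).repeat(1,0) if 0 else np.vstack([cv2.resize(s[175:265,180:360],(720,360),interpolation=2),cv2.resize(im[165:285,180:400],(440,240))[:, :].copy() if 0 else np.hstack([cv2.resize(im[165:285,180:400],(440,240)),np.zeros((240,280,3),np.uint8)])]))
E
```

```text
clock: 62.92
position: [0.5718, 0.0866, 0.1807]
orientation: [2.144, 2.288, 0.008]
ft_force: [-0.8, 0.5, -0.5]
opening: 0.471
grasp_force: 0.0
```

View pics/c7.png

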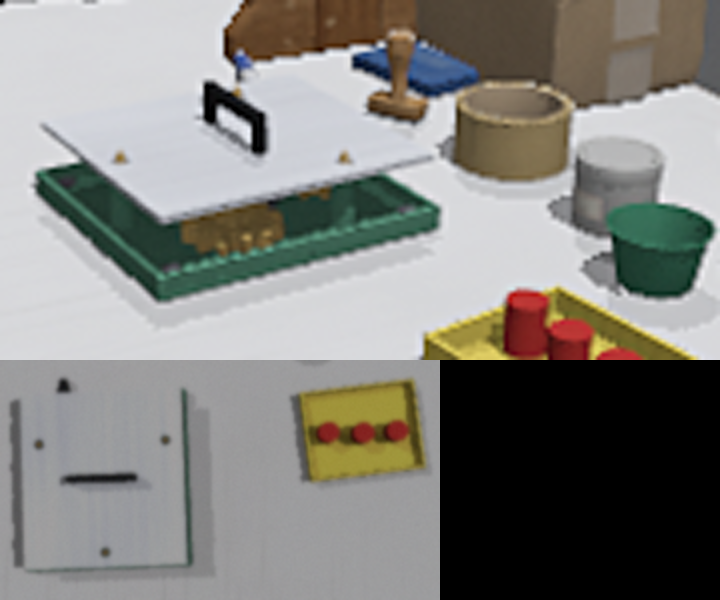

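The cover is level, with all three pins showing through it. The three caps stand in the tray and the bystanders have not moved.

```bash
python3 -c "
from station import manip
print(manip.close_job())"
```

```text
the job is handed in; nothing more can be done
None
```

Job handed in at about 64 s (limit 210 s): the cover is back down and level on its three pins, all three caps are in the tray, and both gears present are meshed and fully down on axles 0 and 2; no verdict was returned.

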